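# Slide a paint test panel under the stage's spring clip

### The arm

A 6-joint arm with a two-finger parallel gripper is mounted at the origin on the work surface. World frame = base frame: x ahead of the robot, y to its left, z up, the work surface at z = 0. Lengths are in m, angles in rad, forces in N, time in s.
With the tool pointing down it reaches from about 0.3 to 0.875 m from the base axis. Payload 6.4 kg.
Tool frame: the origin (TCP) lies midway between the tips of the shut fingers; the grasp point (between the pads) lies 19 mm behind it; z points along the fingers, x is the direction in which the jaws open and shut, and the axes are right-handed (so a half turn about z gives the same grasp; the last joint's range is limited). The gripper opens to 85 mm and grips with 20 to 120 N. Pads are 22 mm wide; open, the fingers measure 114 mm over their backs; the gripper's body (76 mm by 85 mm) begins 54 mm behind the grasp point. The pads swing forward as they close: fully open they stand 13 mm farther back than shut.
Start: joints at [-1.494, 0.181, 1.607, -0, 1.354, -0.206], TCP at [0.16, -0.552, 0.231] pointing down, gripper open.
Joint ranges: [-2.99, 2.99], [-0.89, 2.07], [0.3, 2.58], [-1.14, 4.28], [0, 2.63], [-3.12, 3.12]. Speed limits (rad/s): [2.57, 2.57, 3.01, 3.14, 3.14, 3.14].

### API

Orientations are given as a unit quaternion [x, y, z, w].
In Python, from plant import read_state, get_image, close_job gives the robot as it stands.
- The arm moves only by the shell command python3 -m crank 'ROWS'. ROWS is a JSON object of lists of equal length, an entry for each row: "gripper": the opening, from 0 (shut) to 1 (fully open); "delta_pos": the shift along the tool's x, y, z in m, a list of three; "rot": the turn, a rotation vector about the tool's x, y, z in degrees, a list of three. In form: {"gripper": [gripper, ...], "delta_pos": [[tx, ty, tz], ...], "rot": [[wx, wy, wz], ...]}. A call has exactly 5 rows; each row shifts and turns the commanded pose from where the row before left it, along the tool's axes as they then stand; what a row does not reach is not made up. A row lasts 1/12 s, in which the tool goes at most 41.7 mm and 7.16 degrees, less where a joint would pass 70% of its speed; a pose out of reach is approached as far as the arm can. A call with a gripper value outside its range is refused whole. The fingers move at their own pace and stop on an object; the grip force is fixed at half the most. Time passes only in rows, so rows that do not move let the fingers close, or fill a call up. It gives the time, the measured TCP pose, the force and the opening at its end, in the units of the state.
- read_state(): the state, without advancing time (a new reading comes with each control period).
- get_image(name): name is "scene" or "side" or "wrist"; returns a dict with "img" (480x640x3 uint8, red, green, blue), "fov_y" (degrees; the focal length in pixels is half the picture's height over the tangent of half this angle, whatever the lens; pixels are square), "cx", "cy" (the principal point, pixels), "R" (3x3) and "t" (3): a world point X has camera coordinates R X + t. Camera axes: x right, y down, z forward; pixel columns grow to the right and rows downward; lengths in m; the calibration is good to about 2 mm. The wrist camera is an equidistant fisheye: a pixel r from the principal point sees the ray r / f radians off the axis. A picture is of the moment at which its call begins. There is no depth.
- close_job(): hands the job in, once; it reports no verdict.
The state is a dict: "clock": time; "joint_positions": joint angles; "joint_velocities": joint speeds; "effort": joint torques, N m; "position": TCP position; "orientation": TCP orientation; "wrist_force": force on the tool from outside, world axes, zero at the start; "wrist_torque": the same for the moment, N m; "width": finger opening in m.
Only numpy, scipy, OpenCV 4.12 (cv2) and the standard library are available. Lean on these libraries where they do the work, as an engineer would, in place of code of your own. Each camera call takes 0.05 s, during which the arm holds its last target.

### The job

Press down the long bar of the spring clip with one fingertip to raise its jaw and, keeping it down, push the test panel by its upright lip with the other fingertip along the channel, beneath the jaw and fully home against the end stop. Only when the panel is home let the bar come up, so that the jaw clamps the panel, and move clear. Do not lift or tip the panel, and leave the tin, the cup and the tape roll where they stand.

Things in the scene. Friction and masses are not known exactly. Their poses are not given: they have to be found in the camera images.
- stage: Black base plate fixed to the bench, 185 x 86 mm, 10 thick (3 thick below the bar, out to y = 90). Origin: at bench level, below the end stop's inner face, on the channel's centre line; x = pushing direction, y = towards the clip's press bar, z up. In mm: channel floor z = 10, from x = -175 to the stop at x = 0 (stop top z = 22), between guide rails with inner faces at y = -32 and 32, tops z = 15.
- clip (a joint): Rocking angle of the steel spring clip (rad) about an axis along stage x at y = 42, z = 17 mm: 0 at rest, grows as the press bar goes down, hard stop 0.42. Pressed at y = 70 it takes 3 N to start, 7 N at 0.35, the same all along the bar, and a fingertip can slide along it (with some drag). From 0.15 on the jaw clears the panel. Let go on the panel, it springs back to about 0.13 and clamps with about 5 N.
- bar_mid (a point): Middle of the press bar's top face (stage x = -102, y = 69 mm); moves with the bar. The bar is a steel plate 130 mm long (stage x = -165 to -35), y = 45 to 84, 3 thick. At rest it slopes up outwards by 0.2 rad (level at 0.2). Its top at y = 70 is 24 mm above the bench at rest, 16 at 0.3 rad, 12 at the hard stop. Axes as the stage's at rest.
- jaw (a point): Underside of the clip's jaw, a small steel foot on an arm across the near rail, over the channel at stage x = -34 to -18, y = 15 to 21 mm (this point: its middle). At rest 1 mm above the channel floor, so that it blocks the panel; about 8 mm up at 0.3 rad. The arm's top is 21 mm above the bench at rest. Axes as the stage's at rest.
- panel: White painted flat metal test panel, 70 mm long (x), 60 wide (y), 4 thick, about 130 g, with a 3 mm lip bent up along its whole rear (-x) edge, its top 22 mm above the panel's underside. Lies loose in the channel, x towards the end stop, at first with its front edge short of the jaw. Origin: centre of the underside; home, it is at stage x = -35 mm.
- panel_front (a point): Middle of the panel's front edge (35 mm ahead of its origin), half-way through its thickness.
- panel_lip (a point): Middle of the rear (outer) face of the panel's lip, 35 mm behind its origin, 12 mm above its underside: the face to push on.
- tin: Bystander: closed paint tin, 60 mm diameter, 75 mm tall; origin at the centre of its underside.
- cup: Bystander: clear plastic mixing cup, 68 mm across the rim, 85 mm tall; origin at the centre of its underside.
- tape: Bystander: roll of masking tape lying flat, 70 mm diameter, 25 mm tall; origin at the centre of its underside.

How it is judged:
On the way, in this order (a step that is already met when the one before it is completed fails the run):
1. the clip is held open while the panel is still outside the jaw (value of joint clip above 0.16 rad and x of panel_front in the frame of stage below -0.032 m), for 0.2 s.
2. the panel is home against the stop while the clip is still held open (value of joint clip above 0.15 rad and x of panel_front in the frame of stage above -0.004 m), for 0.1 s.
At the end, for the whole second after the job is handed in: The panel lies flat in the channel with its front edge within 4 mm of the end stop, square to it within 0.08 rad and at rest, and the clip is let go with its jaw resting on the panel (clip angle between 0.08 and 0.19 rad) (x of panel_front in the frame of stage above -0.004 m and value of joint clip between 0.08 and 0.19 rad and z of panel in the frame of stage below 0.013 m and angle between the x axis of panel and the x axis of stage, either way round below 0.08 rad and linear speed of panel below 0.01 m/s); the robot touches nothing.
It fails at once if the panel is lifted off the channel floor or tipped up (z of panel in the frame of stage above 0.018 m or angle between panel's own z axis and vertical above 0.25 rad).
It fails at once if the paint tin is moved or lifted by more than 20 mm, or tipped (distance of tin from where it was at the start of the episode above 0.02 m or angle between tin's own z axis and vertical above 0.3 rad).
It fails at once if the mixing cup is moved or lifted by more than 20 mm, or tipped (distance of cup from where it was at the start of the episode above 0.02 m or angle between cup's own z axis and vertical above 0.3 rad).
It fails at once if the tape roll is moved or lifted by more than 20 mm, or tipped (distance of tape from where it was at the start of the episode above 0.02 m or angle between tape's own z axis and vertical above 0.3 rad).
It also fails if it takes over 42 s, if anything falls off the work surface, if the arm or the gripper's body presses on something with over 40 N, if the wrist force passes 120 N, or if a joint passes its speed limit or range.

## Working session

There is one attempt and no reset: what is moved stays moved. The work goes in short steps, Python scripts to look and compute and a shell command to move; the robot and the scene stay as the last step left them, time stands still between calls to the robot, and variables do not carry over. Pictures are saved under pics/ and viewed, and the job is handed in when it is done.

```bash
ls; mkdir -p pics; python3 - <<'E'
from plant import *
import cv2
s=read_state()
for k,v in s.items(): print(k,v)
for n in ["scene","side","wrist"]:
    d=get_image(n); cv2.imwrite(f"pics/{n}0.png",d["img"][:,:,::-1]); print(n,d["fov_y"],d["cx"],d["cy"],d["R"],d["t"])
E
```

```text
pics
clock 0.0
joint_positions [-1.49432700e+00  1.81551489e-01  1.60801706e+00  1.05920052e-05
  1.35380109e+00 -2.06292499e-01]
joint_velocities [-0.00178091  0.00090475 -0.00091703 -0.00053485 -0.00112191 -0.00073371]
effort [ 1.11530717e-03 -4.44869971e+01 -3.51333153e+01 -1.82551657e-04
  9.06448171e-03 -7.70507796e-06]
position [ 0.16041075 -0.55159079  0.23037391]
orientation [ 7.99689204e-01 -6.00413514e-01 -5.82297881e-04 -6.71100455e-04]
wrist_force [ 0.50064504 -0.60795408  0.73681884]
wrist_torque [ 0.04427729  0.01458402 -0.03056495]
width 0.08538291161683088
scene 55.04348574237857 316.9797133654022 234.86778220000062 [[-0.25316502  0.96716412  0.02238391]
 [ 0.57630194  0.16935631 -0.79949641]
 [-0.7770351  -0.18950464 -0.60025365]] [ 0.11468134 -0.31876239  1.25647791]
side 54.02653865432937 318.4501471841795 231.12484220056118 [[-0.99955361 -0.02969915 -0.00324697]
 [-0.01280931  0.52420279 -0.85149713]
 [ 0.02699081 -0.85107543 -0.52434922]] [0.58945827 0.02608554 0.73479853]
wrist 65.70646984690485 313.59335349542715 235.7287295039448 [[ 0.27835766 -0.96047385 -0.00264414]
 [-0.92564079 -0.26899526  0.26614032]
 [-0.25633208 -0.07163467 -0.96393067]] [-0.57231403 -0.03352533  0.37958569]
```

View pics/scene0.png

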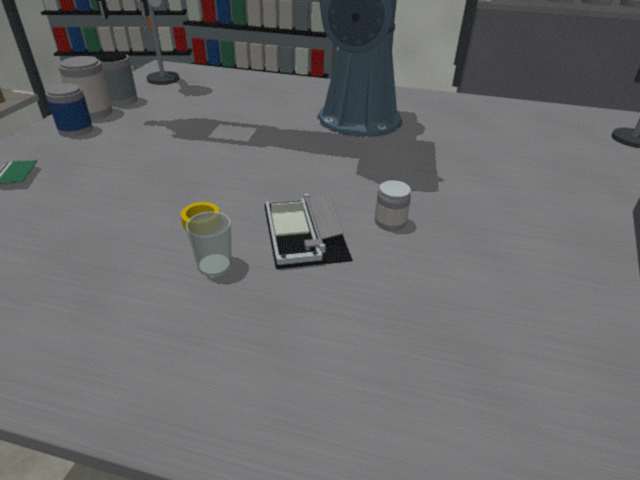

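View pics/side0.png

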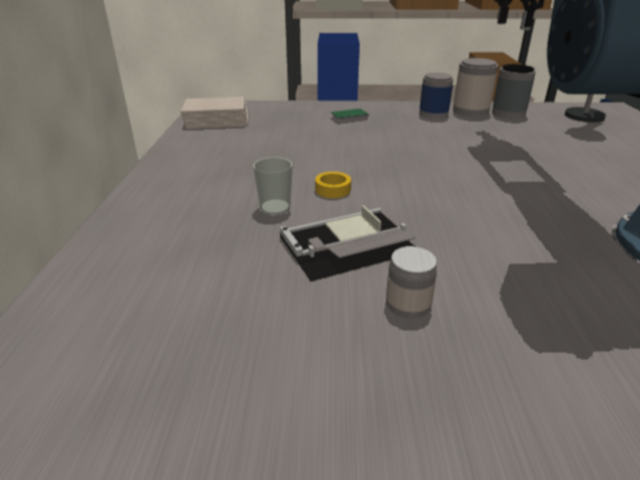

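View pics/wrist0.png

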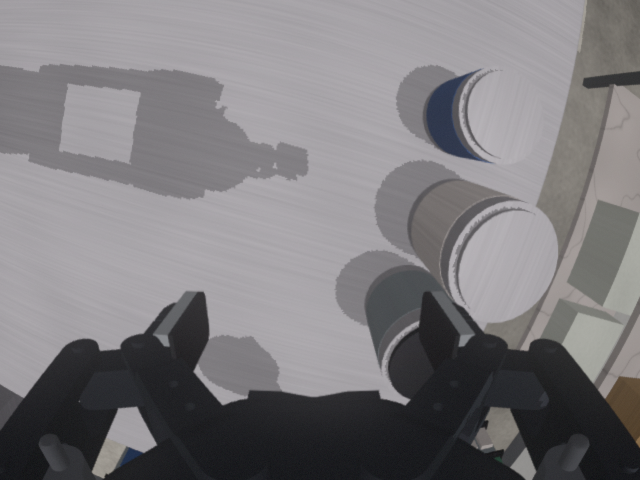

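Scene shows the stage at about (305,230), the tin to its right (393,205), and the cup (210,243) and tape (200,215) to its left. The side view shows the same layout. I'll enlarge the crops.

```bash
cat > h.py <<'E'
import numpy as np, cv2
from plant import *
def ray(d,u,v):
    f=240/np.tan(np.radians(d["fov_y"])/2)
    R=np.array(d["R"]);t=np.array(d["t"])
    if d.get("fish"):
        a=np.array([u-d["cx"],v-d["cy"]]);r=np.hypot(*a);th=r/f
        c=np.r_[a/max(r,1e-9)*np.sin(th),np.cos(th)]
    else: c=np.array([(u-d["cx"])/f,(v-d["cy"])/f,1])
    return -R.T@t, R.T@c
def onplane(d,u,v,z):
    o,r=ray(d,u,v); return o+r*(z-o[2])/r[2]
def proj(d,X):
    f=240/np.tan(np.radians(d["fov_y"])/2)
    c=np.array(d["R"])@np.array(X)+np.array(d["t"])
    if d.get("fish"):
        rr=np.hypot(c[0],c[1]);th=np.arctan2(rr,c[2]);return np.array([d["cx"]+f*th*c[0]/rr,d["cy"]+f*th*c[1]/rr])
    return np.array([d["cx"]+f*c[0]/c[2],d["cy"]+f*c[1]/c[2]])
def cam(n):
    d=get_image(n); d["fish"]=(n=="wrist"); return d
def crop(d,name,x0,y0,w,h,k):
    im=cv2.resize(d["img"][y0:y0+h,x0:x0+w,::-1],None,fx=k,fy=k,interpolation=cv2.INTER_CUBIC)
    for i in range(0,w,10): cv2.putText(im,str(x0+i),(i*k,8),0,.3,(0,0,255)) if i%20==0 else 0; cv2.line(im,(i*k,10),(i*k,14),(0,0,255))
    for j in range(0,h,10): cv2.putText(im,str(y0+j),(0,j*k+4),0,.3,(0,0,255)); 
    cv2.imwrite("pics/"+name+".png",im)
E
python3 - <<'E'
from h import *
crop(cam("scene"),"sc1",255,180,110,95,7)
crop(cam("side"),"si1",270,195,150,85,5)
E
```

```text
(no output)
```

View pics/sc1.png

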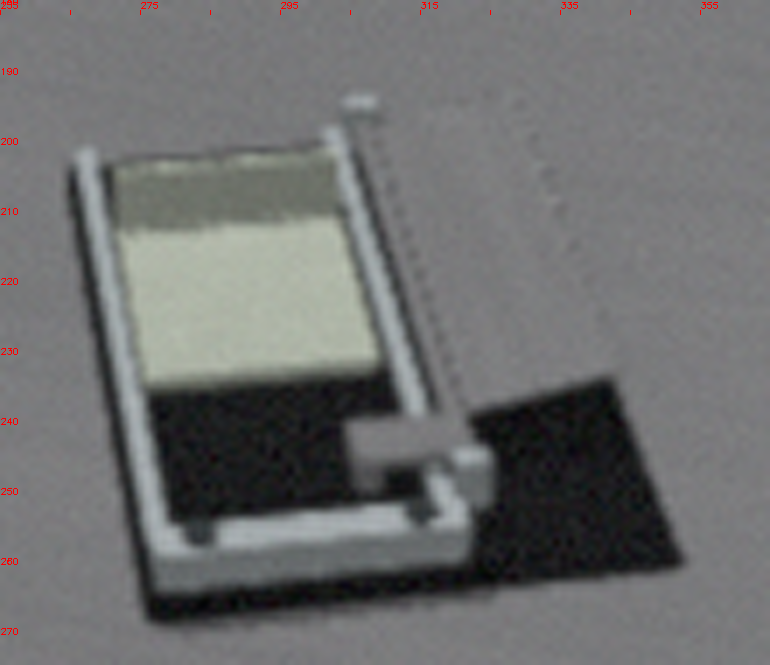

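View pics/si1.png

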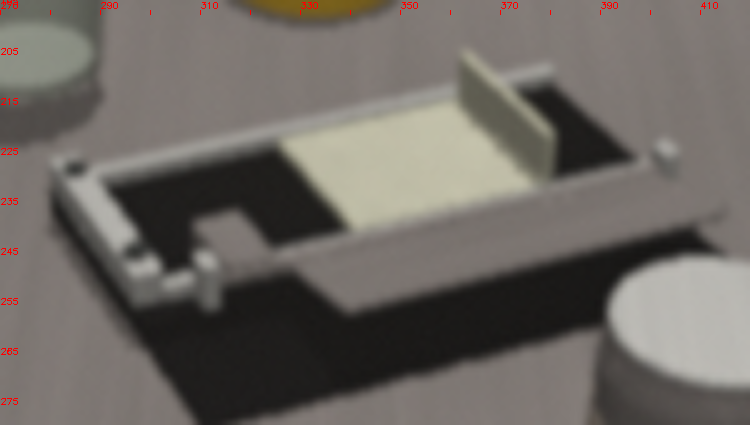

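```bash
cat > fit.py <<'E'
from h import *
from scipy.optimize import least_squares
sc=cam("scene"); si=cam("side")
C=lambda a,b:(255+a/7,180+b/7); S=lambda a,b:(270+a/5,195+b/5)
# stage pts
obs=[(sc,C(613,375),(-35,84,27)),(sc,C(683,565),(10,90,3)),(sc,C(98,150),(-175,-32,15)),
(si,S(350,313),(-35,84,26)),(si,S(725,213),(-165,84,26)),(si,S(553,68),(-175,-32,15)),(si,S(638,160),(-175,32,10))]
# panel pts in panel frame (z in stage)
pob=[(sc,C(112,163),(-35,-30,32)),(sc,C(333,150),(-35,30,32)),(sc,C(150,388),(35,-30,14)),(sc,C(383,372),(35,30,14)),
(si,S(460,50),(-33.5,-30,32)),(si,S(555,130),(-33.5,30,32)),(si,S(280,145),(35,-30,14)),(si,S(352,232),(35,30,14))]
def T(p,q):
    c,s=np.cos(p[2]),np.sin(p[2]); q=np.array(q)/1000
    return np.array([p[0]+c*q[0]-s*q[1],p[1]+s*q[0]+c*q[1],q[2]])
def res(ps,ob): return np.array([proj(d,T(ps,q))-uv for d,uv,q in ob])
for nm,ob in (("stage",obs),("panel",pob)):
    r=least_squares(lambda p:res(p,ob).ravel(),[0.45,0,0.1],loss="soft_l1"); print(nm,r.x); print(np.round(res(r.x,ob),1))
    if nm=="stage": st=r.x
    else:
        dd=r.x[:2]-st[:2];c,s=np.cos(st[2]),np.sin(st[2]);print("panel in stage",c*dd[0]+s*dd[1],-s*dd[0]+c*dd[1],r.x[2]-st[2])
for n,d,u,v,z in (("tin",si,413,258,.075),("tin",sc,394,189,.075),("cup",sc,214,266,0.0),("cup",si,275,208,0.0),("tape",sc,200,212,.025),("tape",si,333,180,.025)): print(n,onplane(d,u,v,z))
E
python3 fit.py
```

```text
stage [0.62936313 0.01492356 0.44128086]
[[ 1.5 -0.9]
 [ 0.4 -0.9]
 [-0.6 -1. ]
 [-3.7 -0.9]
 [-1.4 -0.6]
 [-0.1 -0.2]
 [ 2.4  1.4]]
panel [ 0.53615447 -0.02832815  0.45050103]
[[ 0.4  0.1]
 [ 1.  -0.8]
 [ 0.  -1.7]
 [ 0.5 -2.8]
 [-0.4 -0.3]
 [-1.2  0.1]
 [-1.4 -1.5]
 [ 0.4 -1. ]]
panel in stage -0.10275249353746674 0.0007008063405143788 0.00922016990315061
tin [0.46796441 0.14699298 0.075     ]
tin [0.47362802 0.14474601 0.075     ]
cup [ 6.75556895e-01 -1.15926128e-01 -5.55111512e-17]
cup [ 0.67147492 -0.11291552  0.        ]
tape [ 0.57137977 -0.18837565  0.025     ]
tape [ 0.56746135 -0.1796519   0.025     ]
```

```bash
cat > go.py <<'E'
from h import *
from scipy.spatial.transform import Rotation as Ro
import json
try: ST=json.load(open("stage.json"))
except Exception: ST=[0.62936313,0.01492356,0.44128086]
def S2W(q): 
    c,s=np.cos(ST[2]),np.sin(ST[2]);return np.array([ST[0]+c*q[0]-s*q[1],ST[1]+s*q[0]+c*q[1],q[2]])
def W2S(p):
    c,s=np.cos(ST[2]),np.sin(ST[2]);d=np.array(p)-[ST[0],ST[1],0];return np.array([c*d[0]+s*d[1],-s*d[0]+c*d[1],d[2]])
def Rtgt():
    c,s=np.cos(ST[2]),np.sin(ST[2]); return np.array([[s,-c,0],[-c,-s,0],[0,0,-1]]).T.T  # cols x=-ys,y=-xs,z=-zs
def target():
    c,s=np.cos(ST[2]),np.sin(ST[2]); return np.column_stack([[s,-c,0],[-c,-s,0],[0,0,-1.]])
def rep(q=None):
    s=read_state();R=Ro.from_quat(s["orientation"]);p=np.array(s["position"])
    print("t",round(s["clock"],2),"TCPstage mm",np.round(W2S(p)*1000,1),"F(stage)",np.round(Ro.from_euler('z',-ST[2]).apply(s["wrist_force"]),1),"w",round(s["width"]*1000,1))
    print("rot to go deg",np.round(np.degrees((R.inv()*Ro.from_matrix(target())).as_rotvec()),2))
    if q is not None:
        d=S2W(q)-p; print("tool delta now",np.round(R.inv().apply(d),4)," after rot",np.round(target().T@d,4))
E
python3 - <<'E'
from go import *
rep([-.15,.035,.2])
E
```

```text
t 0.35 TCPstage mm [-666.1 -312.4  231.1] F(stage) [-0.5 -0.1 -0.1] w 85.4
rot to go deg [-0.01  0.02 -9.08]
tool delta now [-0.4245 -0.4548  0.0313]  after rot [-0.3474 -0.5161  0.0311]
```

```bash
python3 -m crank '{"gripper":[0.8,0.7,0.66,0.66,0.66],"delta_pos":[[0,0,0],[0,0,0],[-0.022,-0.033,0.0015],[-0.022,-0.033,0.0015],[-0.022,-0.033,0.0015]],"rot":[[0,0,-4.5],[0,0,-4.5],[0,0,0],[0,0,0],[0,0,0]]}'
python3 -m crank '{"gripper":[0.66,0.66,0.66,0.66,0.66],"delta_pos":[[-0.022,-0.033,0.0015],[-0.022,-0.033,0.0015],[-0.022,-0.033,0.0015],[-0.022,-0.033,0.0015],[-0.022,-0.033,0.0015]],"rot":[[0,0,0],[0,0,0],[0,0,0],[0,0,0],[0,0,0]]}'
python3 -m crank '{"gripper":[0.66,0.66,0.66,0.66,0.66],"delta_pos":[[-0.022,-0.033,0.0015],[-0.022,-0.033,0.0015],[-0.022,-0.033,0.0015],[-0.022,-0.033,0.0015],[-0.022,-0.033,0.0015]],"rot":[[0,0,0],[0,0,0],[0,0,0],[0,0,0],[0,0,0]]}'
python3 - <<'E'
from go import *
rep([-.15,.035,.2])
for n in ("wrist","scene","side"): cv2.imwrite(f"pics/{n}2.png",cam(n)["img"][:,:,::-1])
E
```

```text
clock: 0.77
position: [0.2221, -0.4492, 0.2263]
orientation: [0.844, -0.537, -0.0, -0.0]
wrist_force: [1.2, -0.2, 0.6]
width: 0.0565
clock: 1.18
position: [0.3249, -0.2788, 0.2194]
orientation: [0.844, -0.536, 0.0, 0.0]
wrist_force: [0.8, -0.1, 0.2]
width: 0.0562
clock: 1.6
position: [0.4276, -0.1089, 0.2121]
orientation: [0.844, -0.536, 0.001, -0.0]
wrist_force: [0.8, -1.9, 0.4]
width: 0.0563
t 1.6 TCPstage mm [-235.3  -25.8  212.1] F(stage) [-0.1 -2.1  0.4] w 56.3
rot to go deg [-0.04 -0.05 -0.09]
tool delta now [-0.0609 -0.0852  0.0121]  after rot [-0.0608 -0.0853  0.0121]
```

View pics/wrist2.png

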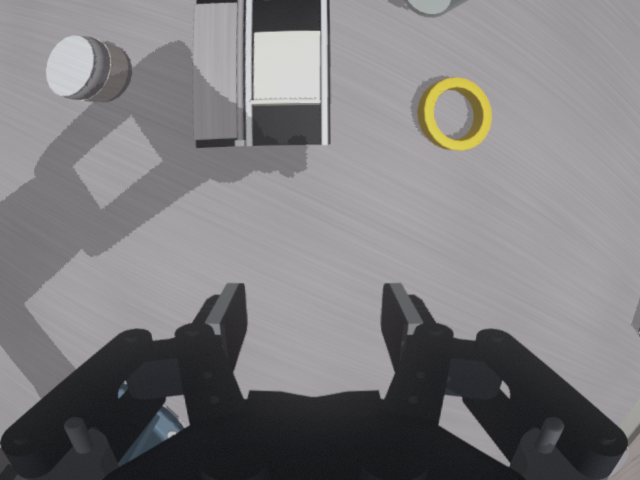

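Wrist view: stage straight ahead at the top (channel columns 250–325, lip at about row 101), with the tin at left (85,68), tape at right (458,113). I'll centre and settle, then refine the fit.

```bash
python3 -m crank '{"gripper":[0.66,0.66,0.66,0.66,0.66],"delta_pos":[[-0.02,-0.01,0.004],[-0.02,-0.01,0.004],[-0.02,-0.01,0.004],[0,0,0],[0,0,0]],"rot":[[0,0,0],[0,0,0],[0,0,0],[0,0,0],[0,0,0]]}'
python3 - <<'E'
from go import *
rep([-.15,.035,.2])
d=cam("wrist"); cv2.imwrite("pics/w3.png",d["img"][:,:,::-1]); np.save("w3.npy",d,allow_pickle=True)
crop(d,"w3c",200,0,220,190,3)
E
```

```text
clock: 2.17
position: [0.4281, -0.044, 0.1997]
orientation: [0.845, -0.536, -0.0, 0.0]
wrist_force: [0.7, -0.9, -0.9]
width: 0.0564
t 2.17 TCPstage mm [-207.2   32.7  199.7] F(stage) [ 0.2 -1.1 -0.9] w 56.4
rot to go deg [ 0.03 -0.01 -0.05]
tool delta now [-0.0024 -0.0572 -0.0003]  after rot [-0.0023 -0.0572 -0.0003]
```

View pics/w3c.png

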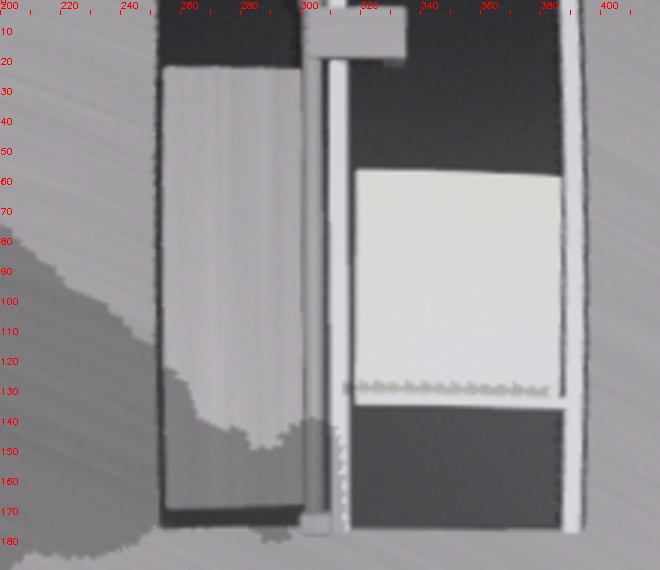

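View pics/w3.png

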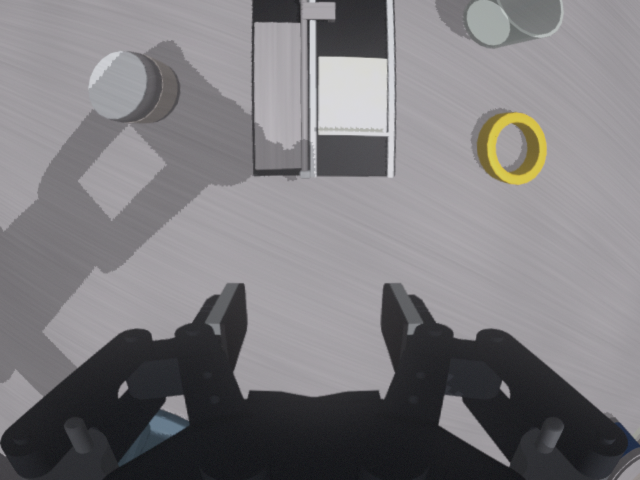

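```bash
cat > fit2.py <<'E'
from go import *
from scipy.optimize import least_squares
d=np.load("w3.npy",allow_pickle=True).item()
W=lambda a,b:(200+a/3,b/3)
obs=[(d,W(163,67),(-35,84,26.8)),(d,W(165,508),(-165,84,26.8)),(d,W(563,531),(-175,-32,15)),(d,W(348,531),(-175,32,15)),(d,W(160,528),(-175,90,3))]
pob=[(d,W(355,170),(35,30,14)),(d,W(560,177),(35,-30,14)),(d,W(355,404),(-35,30,32)),(d,W(567,408),(-35,-30,32))]
def T(p,q):
    c,s=np.cos(p[2]),np.sin(p[2]); q=np.array(q)/1000
    return np.array([p[0]+c*q[0]-s*q[1],p[1]+s*q[0]+c*q[1],q[2]])
def res(ps,ob): return np.array([proj(d,T(ps,q))-uv for d,uv,q in ob])
for nm,ob in (("stage",obs),("panel",pob)):
    r=least_squares(lambda p:res(p,ob).ravel(),[0.6,0,0.44]); print(nm,r.x); print(np.round(res(r.x,ob),1))
    if nm=="stage": st=r.x; json.dump(list(st),open("stage.json","w"))
    else:
        dd=r.x[:2]-st[:2];c,s=np.cos(st[2]),np.sin(st[2]);print("panel in stage",c*dd[0]+s*dd[1],-s*dd[0]+c*dd[1],r.x[2]-st[2])
print(-d["R"].T@d["t"])
# pad tips in image: assumed TCP-plane points
s=read_state();R=Ro.from_quat(s["orientation"])
for q in ([.028,0,-.005],[.028,.011,-.005],[.028,-.011,-.005],[-.028,-.011,-.005],[0.0425,-.011,-.005]): print(q,proj(d,R.apply(q)+s["position"]))
E
python3 fit2.py; python3 -c "
from go import *
rep([-.15,.035,.06])"
```

```text
stage [0.62811558 0.01578813 0.44939968]
[[-0.8 -1.5]
 [ 0.4 -0.8]
 [ 0.1  0.6]
 [ 0.2  0.5]
 [-0.   1.2]]
panel [ 0.53595514 -0.02890968  0.4336039 ]
[[-0.1 -0.2]
 [-0.3  0.1]
 [-0.3 -0.2]
 [ 0.7  0.3]]
panel in stage -0.102427487164084 -0.0002228914140416649 -0.015795777477779438
[ 0.489473   -0.01365613  0.34245522]
[0.028, 0, -0.005] [385.94821412 306.28829783]
[0.028, 0.011, -0.005] [383.9475683  329.12547294]
[0.028, -0.011, -0.005] [387.86055442 281.99037812]
[-0.028, -0.011, -0.005] [249.50692989 282.04261434]
[0.0425, -0.011, -0.005] [421.96444088 281.30919684]
t 2.22 TCPstage mm [-206.2   32.4  199.9] F(stage) [-0.2 -0.7 -0.7] w 56.4
rot to go deg [ 0.01 -0.04 -0.56]
tool delta now [-0.0033 -0.0562  0.1399]  after rot [-0.0026 -0.0562  0.1399]
```

```bash
python3 -m crank '{"gripper":[0.74,0.74,0.74,0.74,0.74],"delta_pos":[[-0.001,-0.013,0.03],[-0.001,-0.013,0.03],[-0.001,-0.013,0.03],[0,-0.014,0.03],[0,0,0]],"rot":[[0,0,-0.55],[0,0,0],[0,0,0],[0,0,0],[0,0,0]]}'
python3 -m crank '{"gripper":[0.74,0.74,0.74,0.74,0.74],"delta_pos":[[0,0,0],[0,0,0],[0,0,0.01],[0,0,0],[0,0,0]],"rot":[[0,0,0],[0,0,0],[0,0,0],[0,0,0],[0,0,0]]}'
python3 - <<'E'
from go import *
rep([-.153,.036,.04])
for n in ("wrist","side","scene"): cv2.imwrite(f"pics/{n}4.png",cam(n)["img"][:,:,::-1])
E
```

```text
clock: 2.63
position: [0.4722, -0.0181, 0.0738]
orientation: [0.846, -0.532, -0.005, 0.001]
wrist_force: [-0.8, -0.2, -0.9]
width: 0.063
clock: 3.05
position: [0.4751, -0.0185, 0.0707]
orientation: [0.847, -0.532, 0.001, -0.0]
wrist_force: [0.6, -0.3, -0.6]
width: 0.0633
t 3.05 TCPstage mm [-152.7   35.5   70.7] F(stage) [ 0.4 -0.5 -0.6] w 63.3
rot to go deg [-0.07 -0.07 -0.03]
tool delta now [-0.0005  0.0003  0.0307]  after rot [-0.0005  0.0003  0.0307]
```

View pics/wrist4.png

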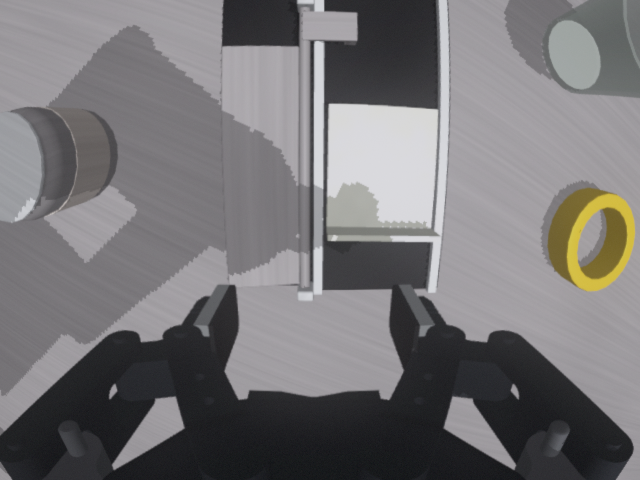

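View pics/side4.png

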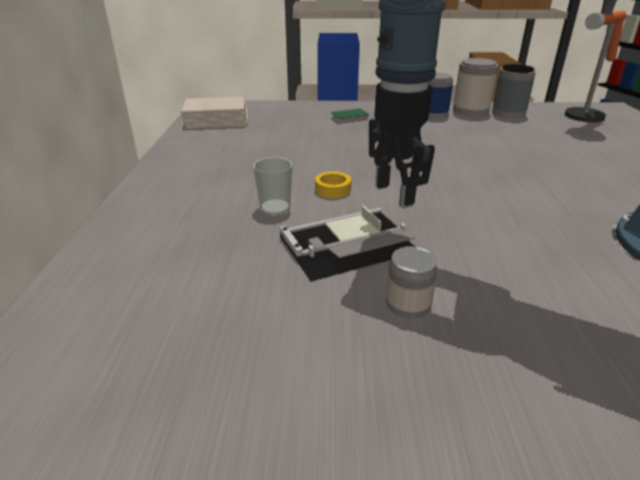

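Wrist: pads straddle the clip axle; the lip is at row 235, ahead of the pads' leading edge. Side: fingertips are at (385,186) and (408,202). I'll check tip height from that.

```bash
python3 - <<'E'
from go import *
d=cam("side"); crop(d,"s5",340,130,110,110,6)
for z in (.07,.075,.08,.085): print(z,proj(d,S2W([-.153,.071,z])),proj(d,S2W([-.153,0,z])))
E
```

```text
0.07 [405.69287127 209.27844199] [381.2508966  189.71486391]
0.075 [406.01025911 206.31895324] [381.45972484 186.90467294]
0.08 [406.3300451 203.3371028] [381.6700146  184.07481446]
0.085 [406.65225654 200.33263624] [381.88178127 181.22508127]
```

View pics/s5.png

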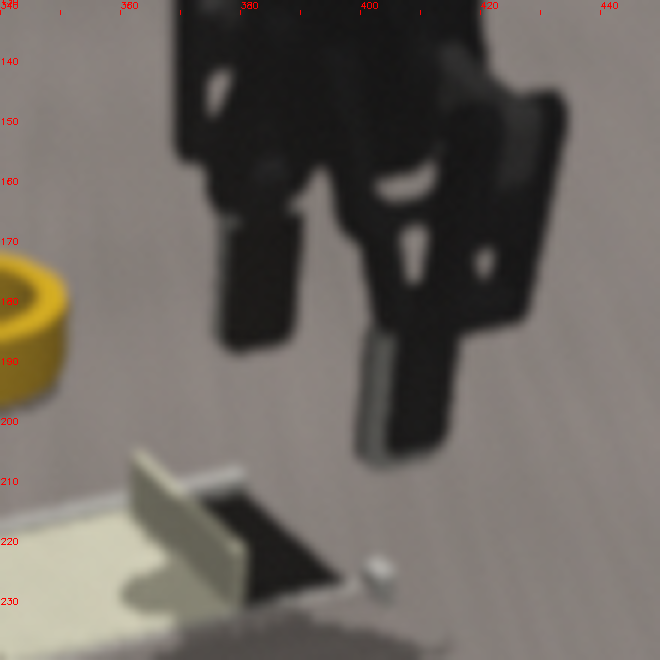

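Tips are about 6 mm behind the TCP. Descending, then probing the bar.

```bash
python3 -m crank '{"gripper":[0.74,0.74,0.74,0.74,0.74],"delta_pos":[[0,0,0.015],[0,0,0.015],[0,0,0.012],[0,0,0.002],[0,0,0]],"rot":[[0,0,0],[0,0,0],[0,0,0],[0,0,0],[0,0,0]]}'
python3 -m crank '{"gripper":[0.74,0.74,0.74,0.74,0.74],"delta_pos":[[0,0,0.002],[0,0,0.002],[0,0,0],[0,0,0],[0,0,0]],"rot":[[0,0,0],[0,0,0],[0,0,0],[0,0,0],[0,0,0]]}'
python3 -c "
from go import *
rep()"
python3 -m crank '{"gripper":[0.74,0.74,0.74,0.74,0.74],"delta_pos":[[0,0,0.002],[0,0,0.002],[0,0,0],[0,0,0],[0,0,0]],"rot":[[0,0,0],[0,0,0],[0,0,0],[0,0,0],[0,0,0]]}'
python3 -c "
from go import *
rep()"
```

```text
clock: 3.67
position: [0.4743, -0.0178, 0.0254]
orientation: [0.847, -0.532, -0.001, 0.0]
wrist_force: [-0.4, 0.5, -0.5]
width: 0.0632
clock: 4.08
position: [0.4752, -0.0181, 0.0222]
orientation: [0.847, -0.532, 0.0, -0.0]
wrist_force: [0.1, -0.3, -0.9]
width: 0.0629
t 4.08 TCPstage mm [-152.4   35.9   22.2] F(stage) [-0.1 -0.3 -0.9] w 62.9
rot to go deg [-0.03 -0.03  0.01]
clock: 4.5
position: [0.4752, -0.018, 0.018]
orientation: [0.847, -0.532, 0.0, -0.0]
wrist_force: [0.3, 0.8, 2.4]
width: 0.0636
t 4.5 TCPstage mm [-152.4   36.    18. ] F(stage) [0.6 0.5 2.4] w 63.6
rot to go deg [-0.02 -0.01 -0.  ]
```

```bash
python3 -m crank '{"gripper":[0.74,0.74,0.74,0.74,0.74],"delta_pos":[[0,0,0.003],[0,0,0.003],[0,0,0.002],[0,0,0],[0,0,0]],"rot":[[0,0,0],[0,0,0],[0,0,0],[0,0,0],[0,0,0]]}'
python3 - <<'E'
from go import *
rep()
d=cam("side"); crop(d,"s6",270,160,155,110,5)
d=cam("wrist"); cv2.imwrite("pics/w6.png",d["img"][:,:,::-1])
E
```

```text
clock: 4.92
position: [0.4751, -0.0177, 0.0097]
orientation: [0.847, -0.532, -0.0, -0.0]
wrist_force: [0.3, 3.1, 5.7]
width: 0.0632
t 4.92 TCPstage mm [-152.4   36.3    9.7] F(stage) [1.6 2.6 5.7] w 63.2
rot to go deg [-0.03  0.02 -0.01]
```

View pics/s6.png

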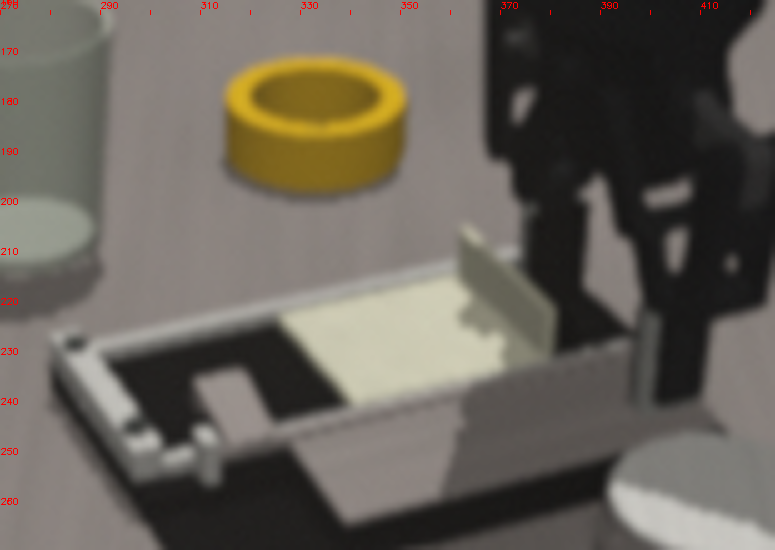

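View pics/w6.png

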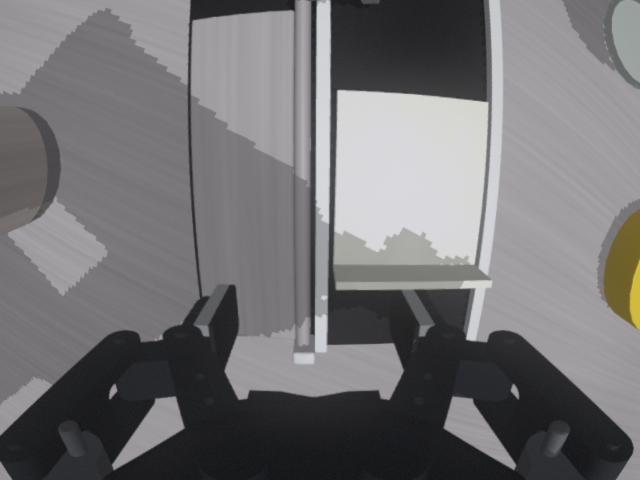

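The jaw is visibly raised and the bar pressed (5.7 N); the pusher pad stands just behind the lip. Pushing.

```bash
python3 -m crank '{"gripper":[0.74,0.74,0.74,0.74,0.74],"delta_pos":[[0,-0.002,0],[0,-0.003,0],[0,-0.004,0],[0,-0.004,0],[0,-0.004,0]],"rot":[[0,0,0],[0,0,0],[0,0,0],[0,0,0],[0,0,0]]}'
python3 -c "
from go import *
rep()"
python3 -m crank '{"gripper":[0.74,0.74,0.74,0.74,0.74],"delta_pos":[[0,-0.004,0],[0,-0.004,0],[0,-0.004,0],[0,-0.004,0],[0,-0.004,0]],"rot":[[0,0,0],[0,0,0],[0,0,0],[0,0,0],[0,0,0]]}'
python3 - <<'E'
from go import *
rep()
d=cam("side"); crop(d,"s7",270,160,155,110,5)
d=cam("wrist"); cv2.imwrite("pics/w7.png",d["img"][:,:,::-1])
E
```

```text
clock: 5.43
position: [0.4888, -0.0108, 0.0092]
orientation: [0.847, -0.531, -0.001, 0.001]
wrist_force: [-5.2, -1.5, 6.8]
width: 0.0633
t 5.43 TCPstage mm [-137.1   36.6    9.2] F(stage) [-5.4  0.9  6.8] w 63.3
rot to go deg [0.2  0.07 0.05]
clock: 5.85
position: [0.5067, -0.0022, 0.0091]
orientation: [0.847, -0.531, -0.001, 0.001]
wrist_force: [-5.1, -2.2, 6.9]
width: 0.0634
t 5.85 TCPstage mm [-117.1   36.6    9.1] F(stage) [-5.5  0.3  6.9] w 63.4
rot to go deg [0.2  0.07 0.05]
```

View pics/s7.png

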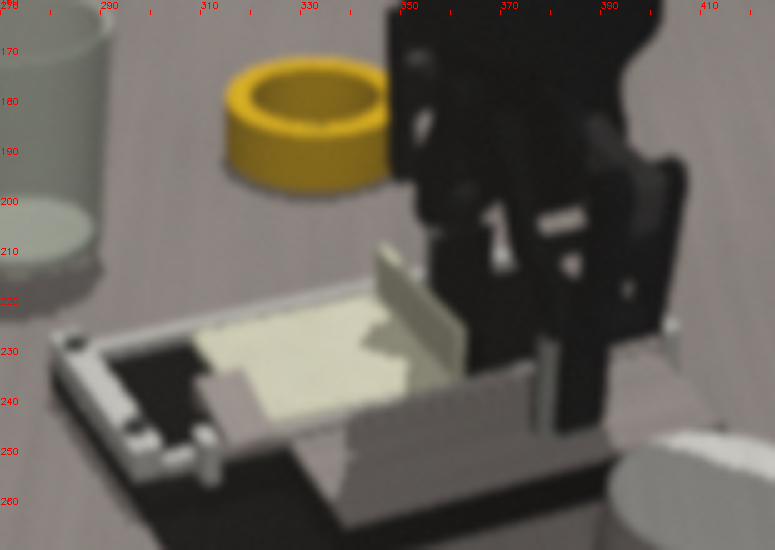

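View pics/w7.png

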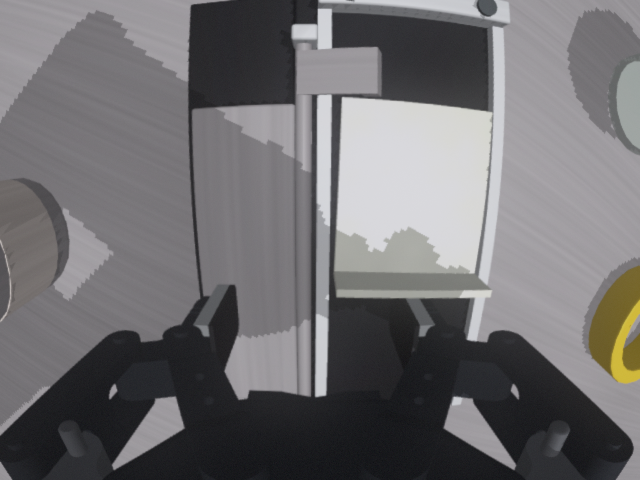

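Panel is moving square, its front just reaching the raised jaw. Continuing to near home.

```bash
python3 -m crank '{"gripper":[0.74,0.74,0.74,0.74,0.74],"delta_pos":[[0,-0.004,0],[0,-0.004,0],[0,-0.004,0],[0,-0.004,0],[0,-0.004,0]],"rot":[[0,0,0],[0,0,0],[0,0,0],[0,0,0],[0,0,0]]}'
python3 -c "
from go import *
rep()"
python3 -m crank '{"gripper":[0.74,0.74,0.74,0.74,0.74],"delta_pos":[[0,-0.003,0],[0,-0.003,0],[0,-0.002,0],[0,-0.002,0],[0,-0.001,0]],"rot":[[0,0,0],[0,0,0],[0,0,0],[0,0,0],[0,0,0]]}'
python3 -c "
from go import *
rep()"
python3 -m crank '{"gripper":[0.74,0.74,0.74,0.74,0.74],"delta_pos":[[0,-0.001,0],[0,-0.001,0],[0,-0.001,0],[0,0,0],[0,0,0]],"rot":[[0,0,0],[0,0,0],[0,0,0],[0,0,0],[0,0,0]]}'
python3 - <<'E'
from go import *
rep()
d=cam("side"); crop(d,"s8",270,160,155,110,5)
d=cam("wrist"); cv2.imwrite("pics/w8.png",d["img"][:,:,::-1])
E
```

```text
clock: 6.37
position: [0.5247, 0.0065, 0.0091]
orientation: [0.847, -0.531, -0.001, 0.001]
wrist_force: [-4.5, -0.8, 5.7]
width: 0.0633
t 6.37 TCPstage mm [-97.1  36.6   9.1] F(stage) [-4.4  1.2  5.7] w 63.3
rot to go deg [0.2  0.07 0.04]
clock: 6.78
position: [0.5348, 0.0113, 0.0091]
orientation: [0.847, -0.531, -0.001, 0.001]
wrist_force: [-4.7, -0.9, 6.1]
width: 0.063
t 6.78 TCPstage mm [-86.   36.5   9.1] F(stage) [-4.6  1.2  6.1] w 63.0
rot to go deg [0.19 0.06 0.04]
clock: 7.2
position: [0.5374, 0.0126, 0.0091]
orientation: [0.847, -0.531, -0.001, 0.001]
wrist_force: [-3.8, -1.2, 6.0]
width: 0.0635
t 7.2 TCPstage mm [-83.1  36.5   9.1] F(stage) [-3.9  0.6  6. ] w 63.5
rot to go deg [0.18 0.06 0.04]
```

View pics/s8.png

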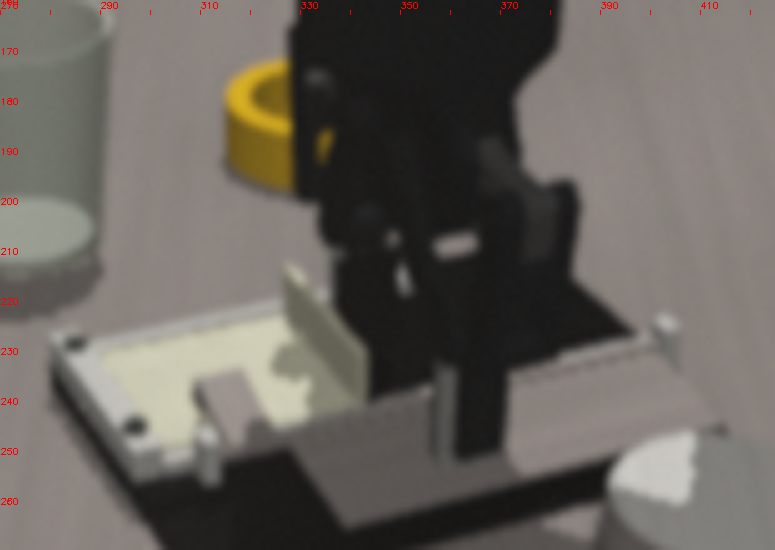

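View pics/w8.png

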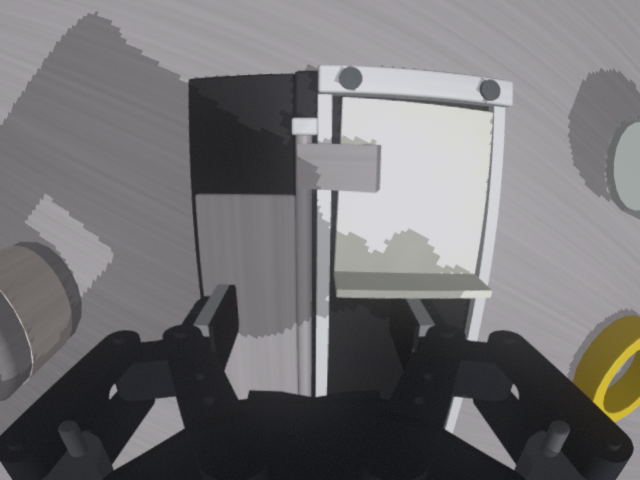

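Panel is nearly home: a thin dark gap remains at the stop (wrist row ~97–103). I'll creep on until force rises.

```bash
python3 -m crank '{"gripper":[0.74,0.74,0.74,0.74,0.74],"delta_pos":[[0,-0.001,0],[0,-0.001,0],[0,0,0],[0,0,0],[0,0,0]],"rot":[[0,0,0],[0,0,0],[0,0,0],[0,0,0],[0,0,0]]}'
python3 -c "
from go import *
rep()"
python3 -m crank '{"gripper":[0.74,0.74,0.74,0.74,0.74],"delta_pos":[[0,-0.001,0],[0,0,0],[0,0,0],[0,0,0],[0,0,0]],"rot":[[0,0,0],[0,0,0],[0,0,0],[0,0,0],[0,0,0]]}'
python3 -c "
from go import *
rep()"
python3 -m crank '{"gripper":[0.74,0.74,0.74,0.74,0.74],"delta_pos":[[0,-0.001,0],[0,0,0],[0,0,0],[0,0,0],[0,0,0]],"rot":[[0,0,0],[0,0,0],[0,0,0],[0,0,0],[0,0,0]]}'
python3 - <<'E'
from go import *
rep()
d=cam("wrist"); crop(d,"w9",280,50,260,190,3)
E
```

```text
clock: 7.72
position: [0.5384, 0.0131, 0.0091]
orientation: [0.847, -0.532, -0.002, 0.002]
wrist_force: [-6.9, -3.4, 8.3]
width: 0.0633
t 7.72 TCPstage mm [-81.9  36.5   9.1] F(stage) [-7.6 -0.   8.3] w 63.3
rot to go deg [0.28 0.08 0.04]
clock: 8.13
position: [0.5385, 0.0131, 0.009]
orientation: [0.847, -0.532, -0.003, 0.002]
wrist_force: [-10.5, -5.2, 11.2]
width: 0.0632
t 8.13 TCPstage mm [-81.8  36.5   9. ] F(stage) [-11.7  -0.1  11.2] w 63.2
rot to go deg [0.38 0.1  0.02]
clock: 8.55
position: [0.5386, 0.0132, 0.009]
orientation: [0.847, -0.532, -0.003, 0.003]
wrist_force: [-14.0, -7.9, 14.4]
width: 0.0633
t 8.55 TCPstage mm [-81.7  36.5   9. ] F(stage) [-16.1  -1.   14.4] w 63.3
rot to go deg [0.49 0.12 0.01]
```

View pics/w9.png

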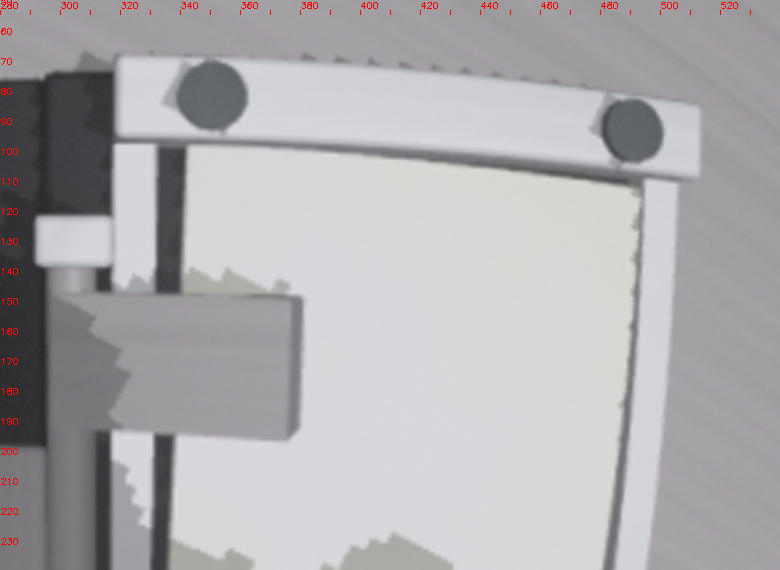

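Hard contact: the TCP stopped at -81.8 mm while the push force rose 4 to 16 N. I'll back the pusher off the lip before releasing, so that it doesn't drag the lip up.

```bash
python3 -m crank '{"gripper":[0.74,0.74,0.74,0.74,0.74],"delta_pos":[[0,0.002,0],[0,0.002,0],[0,0.002,0],[0,0.001,0],[0,0,0]],"rot":[[0,0,0],[0,0,0],[0,0,0],[0,0,0],[0,0,0]]}'
python3 - <<'E'
from go import *
rep()
d=cam("wrist"); crop(d,"w10",280,50,260,190,3)
E
```

```text
clock: 9.02
position: [0.5372, 0.0117, 0.0102]
orientation: [0.847, -0.532, 0.001, -0.001]
wrist_force: [2.2, 2.5, 5.3]
width: 0.0637
t 9.02 TCPstage mm [-83.6  35.8  10.2] F(stage) [3.  1.3 5.3] w 63.7
rot to go deg [-0.13 -0.04 -0.02]
```

View pics/w10.png

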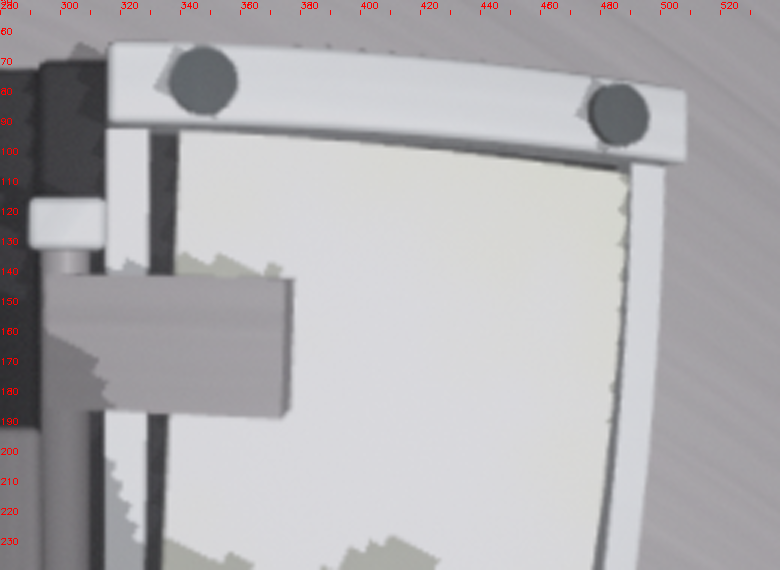

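The lip is free now (fx is +3, pure bar drag). The panel stayed, with only a ~1 mm sliver at the stop. Raising gently, then clear.

```bash
python3 -m crank '{"gripper":[0.74,0.74,0.74,0.74,0.74],"delta_pos":[[0,0.001,-0.001],[0,0,-0.002],[0,0,-0.002],[0,0,-0.002],[0,0,-0.003]],"rot":[[0,0,0],[0,0,0],[0,0,0],[0,0,0],[0,0,0]]}'
python3 -m crank '{"gripper":[0.74,0.74,0.74,0.74,0.74],"delta_pos":[[0,0.001,-0.004],[0,0.001,-0.008],[0,0.001,-0.015],[0,0,-0.03],[0,0,-0.03]],"rot":[[0,0,0],[0,0,0],[0,0,0],[0,0,0],[0,0,0]]}'
python3 -m crank '{"gripper":[0.74,0.74,0.74,0.74,0.74],"delta_pos":[[0,0.02,-0.02],[0,0.02,-0.02],[0,0.02,0],[0,0,0],[0,0,0]],"rot":[[0,0,0],[0,0,0],[0,0,0],[0,0,0],[0,0,0]]}'
python3 - <<'E'
from go import *
rep()
d=cam("wrist"); np.save("w11.npy",d,allow_pickle=True); crop(d,"w11",200,0,220,190,3)
crop(cam("side"),"s11",270,195,150,85,5)
crop(cam("scene"),"sc11",255,180,110,95,7)
E
```

```text
clock: 9.48
position: [0.5341, 0.0111, 0.0191]
orientation: [0.847, -0.532, -0.001, 0.001]
wrist_force: [-0.3, -1.0, -0.1]
width: 0.0631
clock: 9.9
position: [0.531, 0.0099, 0.107]
orientation: [0.847, -0.532, -0.002, 0.001]
wrist_force: [-0.0, 0.1, -0.3]
width: 0.0632
clock: 10.32
position: [0.4781, -0.0166, 0.1474]
orientation: [0.847, -0.532, 0.0, -0.0]
wrist_force: [0.3, -0.4, -0.9]
width: 0.0631
t 10.32 TCPstage mm [-149.2   36.1  147.4] F(stage) [ 0.1 -0.5 -0.9] w 63.1
rot to go deg [-0.04 -0.03 -0.06]
```

View pics/w11.png

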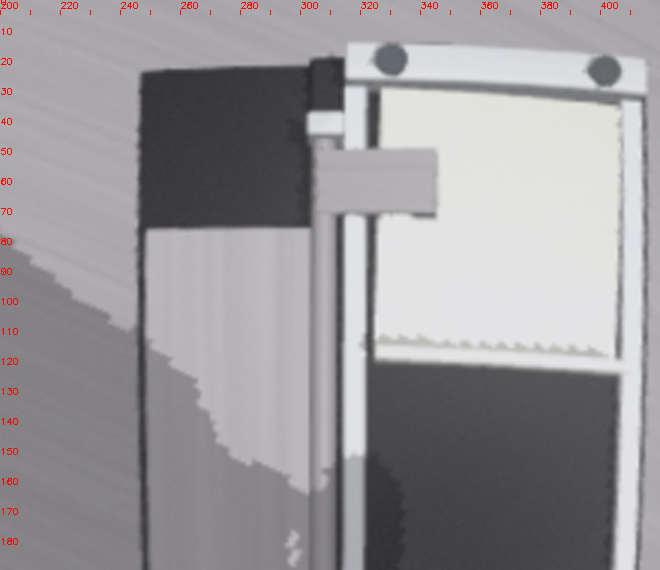

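View pics/s11.png

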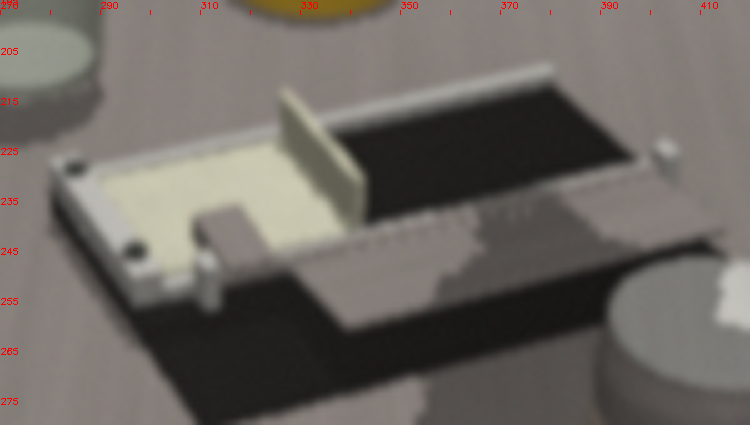

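View pics/sc11.png

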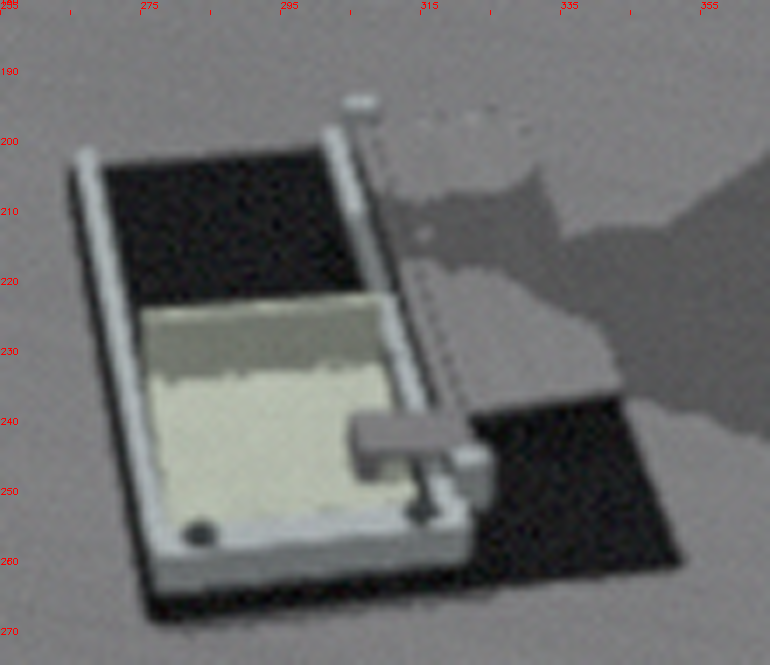

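Panel at the stop with the jaw resting on it, bar half up. A numeric check of position and yaw from this picture:

```bash
python3 - <<'E'
from go import *
d=np.load("w11.npy",allow_pickle=True).item()
W=lambda a,b,z:W2S(onplane(d,200+a/3,b/3,z/1000))*1000
print("stop inner top",W(380,80,22),W(640,95,22))
print("panel front",W(380,88,14),W(620,105,14)); 
a,b=W(375,361,32),W(622,374,32);print("lip rear top",a,b,"yaw",-(a-b)[0]/(a-b)[1])
print("bar outer front corner",[W(145,229,z) for z in (20,22,24)])
for th in (0,.13,.2,.3):
    A=.2-th; y=42+42*np.cos(A)-1.3*np.sin(A); z=17+42*np.sin(A)+1.3; 
    print(th,proj(d,S2W([-.035,y/1000,z/1000])), "obs",200+145/3,229/3)
E
```

```text
stop inner top [ 0.33545172 27.91881716 22.        ] [ -0.06096123 -35.68324232  22.        ]
panel front [ 0.59601836 27.65033553 14.        ] [ -0.88935301 -32.54540108  14.        ]
lip rear top [-70.07021    29.5816316  32.       ] [-71.56395067 -28.15121944  32.        ] yaw -0.025873322449121595
bar outer front corner [array([-35.93600493,  84.42383254,  20.        ]), array([-36.26826494,  84.07514581,  22.        ]), array([-36.60052495,  83.72645908,  24.        ])]
0 [248.8408596   73.53802999] obs 248.33333333333334 76.33333333333333
0.13 [248.88417629  74.78564632] obs 248.33333333333334 76.33333333333333
0.2 [249.30726457  75.42310058] obs 248.33333333333334 76.33333333333333
0.3 [250.37104841  76.28709004] obs 248.33333333333334 76.33333333333333
```

Front edge is within ~1 mm of the stop, yaw about 0.03 rad, and the arm is clear. Handing in.

```bash
python3 -c "
from plant import *
print(close_job())"
```

```text
the job is handed in; nothing more can be done
None
```

The panel is home and clamped, and I handed the job in at about 10.5 s of the 42 s allowed; no verdict is reported.

- **How it went:** One fingertip held the bar down at roughly 0.3 rad (5.7 N before the push). The other pushed the lip home until the arm stopped and the push force rose from 4 to 16 N. I then backed the pusher about 2 mm off the lip, let the bar up, and moved clear.
- **Panel:** In the last pictures the panel's front edge is within about 1 mm of the stop, with a yaw of about 0.026 rad (limit 0.08).
- **Jaw and arm:** The jaw looks to be resting on the panel. The gripper was about 147 mm up, with the wrist force back to noise.
- **Bystanders:** The tin, cup and tape were never approached and looked unmoved wherever they were in view. I did not measure them again at the end.
- **Not settled:** I couldn't get the final clip angle from the wrist picture. The bar-corner pixel was about 2 to 3 px off my projections, too coarse to separate 0 from 0.3 rad, so I judged the clamped state from the side and scene views.

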